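# Ready the fume extractor for soldering

### The arm

A 6-joint arm with a two-finger parallel gripper is mounted at the origin on the work surface. World frame = base frame: x ahead of the robot, y to its left, z up, the work surface at z = 0. Lengths are in m, angles in rad, forces in N, time in s.
With the tool pointing down it reaches from about 0.375 to 0.9 m from the base axis. Payload 3.1 kg.
Tool frame: the origin (TCP) lies midway between the tips of the shut fingers; the grasp point (between the pads) lies 19 mm behind it; z points along the fingers, x is the direction in which the jaws open and shut, and the axes are right-handed (so a half turn about z gives the same grasp; the last joint's range is limited). The gripper opens to 85 mm and grips with 20 to 120 N. Pads are 22 mm wide; open, the fingers measure 114 mm over their backs; the gripper's body (76 mm by 85 mm) begins 54 mm behind the grasp point. The pads swing forward as they close: fully open they stand 13 mm farther back than shut.
Start: joints at [0.989, 0.527, 1.433, -0, 1.181, -0.178], TCP at [0.246, 0.575, 0.231] pointing down, gripper open.
Joint ranges: [-3.08, 3.08], [-0.75, 2.2], [0.22, 2.44], [-1.43, 4.57], [0, 2.65], [-2.85, 2.85]. Speed limits (rad/s): [2.79, 2.79, 3.14, 3.14, 3.14, 3.14].

### API

Orientations are given as a unit quaternion [x, y, z, w].
In Python, from station import * gives the robot as it stands.
- The arm moves only by the tool servo_tool, never from a script. Its argument "targets" is a list of rows, each a list of 6 numbers: the shift along the tool's x, y, z in mm, then the turn, a rotation vector about the tool's x, y, z in degrees. A call has 1 to 10 rows; each row is the pose to reach, as a shift and turn from the pose commanded when the call began, along the tool's axes at that moment; what a row does not reach only later rows make up. A row lasts 1/8 s, in which the tool goes at most 62.5 mm and 10.7 degrees, less where a joint would pass 70% of its speed; a pose out of reach is approached as far as the arm can. A call with a gripper value outside its range is refused whole. "gripper" is the finger opening in mm, from 0 to 85.4, set as the call begins (left out, the last holds). The fingers move at their own pace and stop on an object; "newtons" is the grip in N (left out, the last holds). Time passes only in rows, so rows that repeat a pose let the fingers close. It gives the time, the measured TCP pose, the force and the opening at its end, in the units of the state.
- sense(): the state, without advancing time (a new reading comes with each control period).
- snapshot(name): name is "scene" or "side" or "wrist"; returns a dict with "color" (420x560x3 uint8, red, green, blue), "vfov" (degrees; the focal length in pixels is half the picture's height over the tangent of half this angle, whatever the lens; pixels are square), "cx", "cy" (the principal point, pixels), "R" (3x3) and "t" (3): a world point X has camera coordinates R X + t. Camera axes: x right, y down, z forward; pixel columns grow to the right and rows downward; lengths in m; the calibration is good to about 2 mm. The wrist camera is an equidistant fisheye: a pixel r from the principal point sees the ray r / f radians off the axis. A picture is of the moment at which its call begins. There is no depth.
- sign_off(): hands the job in, once; it reports no verdict.
The state is a dict: "t": time; "q": joint angles; "qd": joint speeds; "tau": joint torques, N m; "tcp_pos": TCP position; "tool_rot": TCP orientation; "force": force on the tool from outside, world axes, zero at the start; "ft_torque": the same for the moment, N m; "finger_gap": opening from 0.0 (shut) to 1.0 (fully open).
Only numpy, scipy, OpenCV 4.12 (cv2) and the standard library are available. Lean on these libraries where they do the work, as an engineer would, in place of code of your own. Each camera call takes 0.05 s, during which the arm holds its last target. There are 200 camera calls.

### The job

Get the fume extractor (the box with the grille in front and the round outlet stub on top) ready for soldering, by pushing only: push its lever away from its front, past the first click, all the way to its full-speed stop, and push the pale soldering block along the bench until its long side sits flat against the extractor's front, roughly centred under the grille. Never pick anything up: the block stays flat on the bench. Leave the lever of the steel pickle warmer next to it at its own setting, and all other things where they are.

Things in the scene. Friction and masses are not known exactly. Their poses are not given: they have to be found in the camera images.
- extractor: The bench fume extractor, fixed to the bench: a grey painted box 140 (x) x 170 (y) x 100 mm high with a slatted dark intake grille on its front, a round aluminium outlet stub (64 mm across, 35 mm high) on its top and a T-handled lever beside the stub. Origin at the centre of its underside; its front face looks along its own -x (roughly towards the robot) and lies 70 mm from the origin; z is up.
- extractor_front (a point): Point on the extractor's front face, midway along its width, 15 mm above the bench; axes as the extractor's.
- extractor_lever_handle (a point): Centre of the black T-handle of the extractor's lever: a level bar 18 mm thick and 44 mm long (along the extractor's y) on a thin steel stem 9 mm thick. The lever swings in the extractor's x-z plane about a level pivot that lies in the extractor's frame at x = -30 mm, y = +35 mm, z = 85 mm; the handle's centre is 85 mm from the pivot, so it travels about 66 mm horizontally along the extractor's +x, at 163 to 170 mm above the bench.
- extractor_lever (a joint): Angle of the extractor's lever, rad. 0: off, handle leaning 0.4 rad to the extractor's front; 0.4: first click (half speed), upright; 0.8: full speed, against its end stop, leaning 0.4 rad to the extractor's back. A sprung detent pulls it into the nearest of these three; pushing the handle from off towards the first click or from there to the full stop takes about 6 to 8 N at most; it stays where it has settled.
- warmer_lever (a joint): Angle of the lever of the pickle warmer, a bare steel box of the same size as the extractor, fixed beside it, with a white round crock and glass lid on its top, no grille. Same kind of lever, standing upright at its first click, where this joint reads 0 (its off is -0.4, its full stop +0.4). To be left there.
- block: The soldering block: pale ceramic slab 70 (x) x 130 (y) x 30 mm high, 0.3 to 0.6 kg, lying loose on the bench in front of the extractor, a few centimetres short of it. Origin at the centre of its underside; its own +x side, a 130 mm long one, is the one that looks at the extractor.
- block_centre (a point): Centre of the soldering block, half-way up (15 mm).
- block_front (a point): Middle of the block's 130 mm long side that looks at the extractor, 15 mm up.
- flux_jar: Bystander: small lidded jar, 36 mm across, 45 mm high. Origin at the centre of its underside. Leave alone.
- dapping_post: Bystander: small turned steel post, 34 mm across, 55 mm high. Origin at the centre of its underside. Leave alone.
- pickle_jar: Bystander: lidded jar, 54 mm across, 75 mm high. Origin at the centre of its underside. Leave alone.
- crucible: Bystander: small white ceramic bowl, 52 mm across, 35 mm high. Origin at the centre of its underside. Leave alone.
- hammer: Bystander: hammer lying on its side, 200 mm long. Origin about half-way along, low down. Leave alone.
- goggles: Bystander: pair of round dark goggles, about 132 x 60 x 30 mm, lying on the bench. Origin at the centre of its underside. Leave alone.
There are look-alikes about, which are no part of the job. Of the things like the block, leave any that is purple; of the rest the larger one is meant.

How it is judged:
By the outcome, as a careful person would: the job done as asked, in the order asked, and still so for the second after the job is handed in, with the robot touching nothing.
It also fails if it takes over 54 s, if anything falls off the work surface, if the arm or the gripper's body presses on something with over 40 N, if the wrist force passes 120 N, or if a joint passes its speed limit or range.

## Working session

There is one attempt and no reset: what is moved stays moved. The work goes in short steps, Python scripts to look and compute and a tool call to move; the robot and the scene stay as the last step left them, time stands still between calls to the robot, and variables do not carry over. Pictures are saved under pics/ and viewed, about 8 in all and at most 12, crops included, and the job is handed in when it is done.

Besides the shell and the picture viewer there is one more tool, called after "Call:" by a JSON object that holds its "fn" and its "kwargs". servo_tool: Moves the arm, as the interface text tells. Its arguments: {"type":"object","properties":{"targets":{"type":"array","items":{"type":"array","items":{"type":"number"}}},"gripper":{"type":"number"},"newtons":{"type":"number"}},"required":["targets"]}

```bash
mkdir -p pics; cat > h.py <<'E'
from station import *
import numpy as np, cv2, pickle
def shot(n,f):
    s=snapshot(n); cv2.imwrite(f'pics/{f}.png',s['color'][:,:,::-1]); pickle.dump(s,open(f'pics/{f}.pkl','wb')); return s
def load(f): return pickle.load(open(f'pics/{f}.pkl','rb'))
def foc(s): return s['color'].shape[0]/2/np.tan(np.radians(s['vfov'])/2)
def ray(s,u,v):
    d=np.array([(u-s['cx'])/foc(s),(v-s['cy'])/foc(s),1.]); R=np.array(s['R']); return -R.T@np.array(s['t']),R.T@d
def onz(s,u,v,z):
    o,d=ray(s,u,v); return o+d*(z-o[2])/d[2]
def proj(s,X):
    c=np.array(s['R'])@np.array(X,float)+np.array(s['t']); return np.array([s['cx']+foc(s)*c[0]/c[2],s['cy']+foc(s)*c[1]/c[2]])
E
python3 - <<'E'
from h import *
a=shot('scene','scene0');b=shot('side','side0')
for s in(a,b): print(s['vfov'],s['cx'],s['cy'],-np.array(s['R']).T@s['t'])
st=sense();print(st)
E
```

```text
57.016113875643555 271.6424080478511 205.30552658443253 [ 1.12162629 -0.44320399  0.85770863]
44.02900949410186 277.5819656677794 212.5143584207574 [0.15177343 0.73531177 1.08595327]
{'t': 0.1, 'q': array([ 9.88483368e-01,  5.28337866e-01,  1.43375653e+00,  2.05429641e-05,
        1.18140090e+00, -1.78487685e-01]), 'qd': array([-0.00034526, -0.00050002, -0.00205433,  0.001141  ,  0.00079776,
        0.00072841]), 'tau': array([ 5.43980168e-04, -4.43300772e+01, -1.78585535e+01, -2.28783692e-04,
        3.88016153e-03,  1.37919361e-06]), 'tcp_pos': array([0.2451948 , 0.57420942, 0.23045879]), 'tool_rot': array([ 8.34549196e-01,  5.50932604e-01, -8.78106153e-04,  3.66106555e-04]), 'force': array([-0.27292992, -0.26314427, -0.61041189]), 'ft_torque': array([ 0.06297679, -0.00891154, -0.02398013]), 'finger_gap': 0.9991595049148835}
```

View pics/scene0.png

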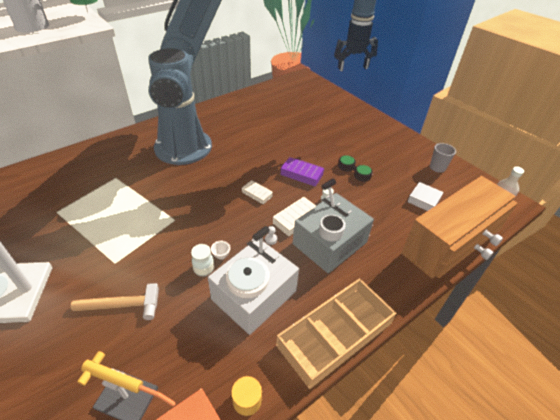

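View pics/side0.png

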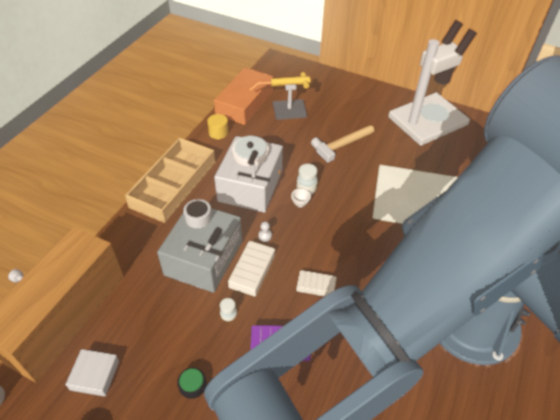

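Scene: extractor at (333,232) with its dark-bored stub, warmer at (253,283) with its crock. Block candidates are the larger pale slab at (297,215) scene / (252,268) side, a small pale slab at (257,192) / (316,283), a purple one at (302,171) / (280,340), and a white box at (425,197) / (93,372). I choose the larger pale slab in front of the extractor and check it in a close crop.

```bash
python3 - <<'E'
from h import *
a=load('scene0')['color'][165:275,235:385,::-1]; b=load('side0')['color'][190:330,150:345,::-1]
A=cv2.resize(a,None,fx=5.3,fy=5.3,interpolation=cv2.INTER_CUBIC);B=cv2.resize(b,None,fx=4,fy=4,interpolation=cv2.INTER_CUBIC)
for im,(x0,y0),f in((A,(235,165),5.3),(B,(150,190),4)):
    for k in range(0,300,20):
        for ax in(0,1):
            c=int((k+ (-x0%20 if ax==0 else -y0%20))*f)
            if ax==0 and c<im.shape[1]: cv2.putText(im,str(x0+(-x0%20)+k),(c,10),0,.35,(0,255,255),1);cv2.line(im,(c,0),(c,im.shape[0]),(0,255,255),1) if 0 else cv2.line(im,(c,12),(c,20),(0,255,255),1)
            if ax==1 and c<im.shape[0]: cv2.putText(im,str(y0+(-y0%20)+k),(0,c),0,.35,(0,255,255),1);cv2.line(im,(24,c),(32,c),(0,255,255),1)
cv2.imwrite('pics/ca.png',A);cv2.imwrite('pics/cb.png',B)
E
```

```text
(no output)
```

View pics/ca.png

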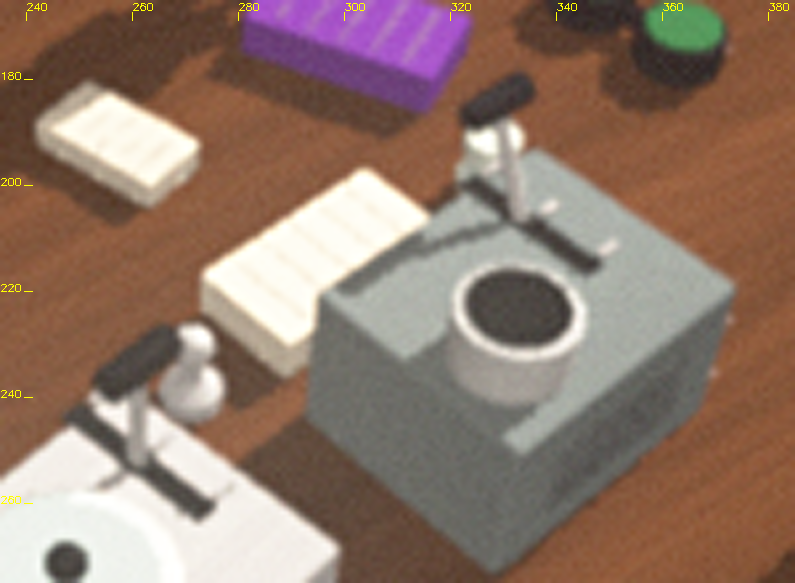

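View pics/cb.png

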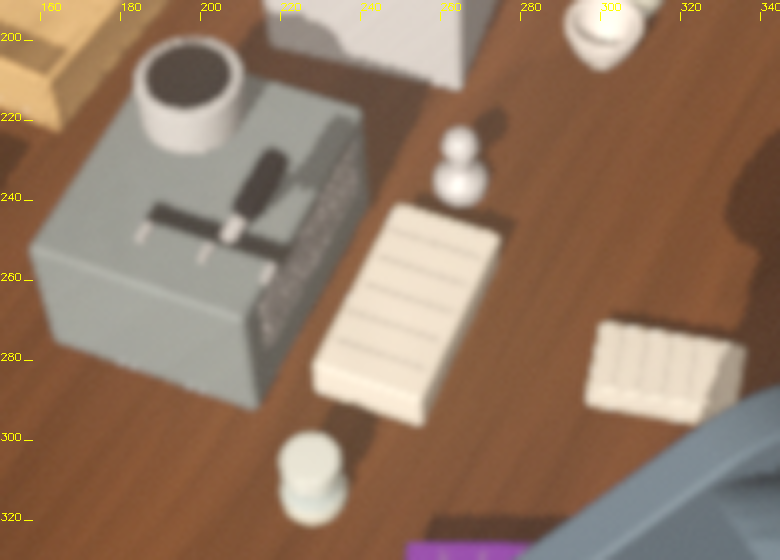

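```bash
cat >> h.py <<'E'
from scipy.optimize import least_squares
def fit(obs,x0,free=None):
    # obs: list (snap, local xyz, pixel)
    def T(p,l): c,s_=np.cos(p[2]),np.sin(p[2]); return [p[0]+c*l[0]-s_*l[1],p[1]+s_*l[0]+c*l[1],l[2]]
    f=lambda p:np.concatenate([proj(s,T(p,l))-uv for s,l,uv in obs])
    r=least_squares(f,x0,loss='soft_l1'); return r.x,r.fun.reshape(-1,2)
E
python3 - <<'E'
from h import *
a=load('scene0');b=load('side0')
ex=[(b,(-.07,-.085,.1),(240,217.5)),(b,(-.07,.085,.1),(211.2,269.5)),(b,(.07,.085,.1),(157.5,252)),(b,(-.07,.085,0),(213.7,292.5)),(b,(.07,.085,0),(163.7,275.5)),
(a,(-.07,.085,.1),(336.3,193.3)),(a,(.07,.085,.1),(373.7,218.8)),(a,(-.07,-.085,.1),(295,220.1)),(a,(.07,-.085,.1),(333.5,250.8)),(a,(.07,-.085,0),(329.5,273.5)),(a,(-.07,-.085,0),(293.5,244))]
pe,r=fit(ex,[.6,.2,.3]);print('ext',pe,np.degrees(pe[2]));print(r.round(1).tolist())
bl=[(b,(.035,-.065,.03),(249.5,240.7)),(b,(-.035,-.065,.03),(275,249.5)),(b,(-.035,.065,.03),(255,288.7)),(b,(.035,.065,.03),(228.7,280)),(b,(-.035,.065,0),(255.5,296.2)),(b,(.035,.065,0),(229.5,287)),
(a,(-.035,.065,.03),(303.9,196.7)),(a,(-.035,-.065,.03),(273.3,216.3)),(a,(.035,-.065,.03),(290.1,230.1)),(a,(.035,-.065,0),(289.7,236.1)),(a,(-.035,-.065,0),(273.3,223.1))]
pb,r=fit(bl,[.5,.2,.3]);print('blk',pb,np.degrees(pb[2]));print(r.round(1).tolist())
R=np.array([[np.cos(pe[2]),-np.sin(pe[2])],[np.sin(pe[2]),np.cos(pe[2])]])
loc=lambda p:(R.T@(np.array(p[:2])-pe[:2])).round(4)
print('block in ext',loc(pb),np.degrees(pb[2]-pe[2]))
def tri(ua,ub):
    A=[];B=[]
    for s,uv in((a,ua),(b,ub)):
        o,d=ray(s,*uv);d/=np.linalg.norm(d);P=np.eye(3)-np.outer(d,d);A.append(P);B.append(P@o)
    return np.linalg.lstsq(np.vstack(A),np.hstack(B),rcond=None)[0]
h=tri((329,183.7),(215,235));print('handle',h,loc(h))
for n,s,u,z in(('jar lid',b,(227.7,302.5),.045),('jar base',b,(228.5,317),0),('post top scene',a,(235+195/5.3,165+340/5.3),.045),('post top side',b,(265,226),.045),('post base side',b,(265,236),.012),('small block',b,(312,283),.02),('purple side',a,(302,166),.03),('warmer corner base',b,(265.5,212.5),0),('warm handle scene',a,(235+138/5.3,165+360/5.3),.17),('crucible',b,(301,200),.02)):
    p=onz(s,*u,z);print(n,p.round(3),loc(p))
E
```

```text
ext [0.65720276 0.13142297 0.11578984] 6.634268912450335
[[-0.6, -1.7], [-0.9, 0.1], [-2.0, -0.0], [0.2, 0.3], [-1.4, 0.2], [-1.6, -1.9], [0.5, -1.3], [-1.4, -0.0], [-0.0, -0.2], [-1.1, 0.5], [-2.1, -0.1]]
blk [0.52706608 0.11018329 0.1192729 ] 6.833833500428232
[[-1.4, -0.5], [-1.1, -1.5], [-0.1, 0.9], [-1.0, 0.8], [-0.3, -0.0], [-1.0, 0.6], [-1.5, -0.8], [-1.2, -0.1], [-1.2, -0.8], [-1.3, 0.1], [-1.4, -0.1]]
block in ext [-0.1317 -0.0061] 0.19956458797789692
handle [0.5908281  0.1595843  0.16453659] [-0.0627  0.0356]
jar lid [0.519 0.237 0.045] [-0.1252  0.1211]
jar base [0.513 0.248 0.   ] [-0.1293  0.1327]
post top scene [0.551 0.002 0.045] [-0.1203 -0.1164]
post top side [ 0.547 -0.     0.045] [-0.1245 -0.1182]
post base side [0.544 0.006 0.012] [-0.1268 -0.1116]
small block [0.374 0.086 0.02 ] [-0.2866 -0.0122]
purple side [0.37  0.264 0.03 ] [-0.2702  0.1651]
warmer corner base [ 0.585 -0.075  0.   ] [-0.0955 -0.1965]
warm handle scene [ 0.634 -0.094  0.17 ] [-0.0493 -0.2214]
crucible [ 0.511 -0.144  0.02 ] [-0.1768 -0.2571]
```

The side crop shows the extractor with its grille on the block side, the large pale block at (252,268), the flux jar at (228,310) and the dapping post at (265,230). The fits agree: the handle is at extractor-local (-63, 36, 165) mm, exactly off. The block is 27 mm short, parallel to within 0.2° and 6 mm off centre. Next I move in front of the lever with the fingers shut and tool y along extractor +x.

Call:
{"fn": "servo_tool", "kwargs": {"targets": [[-14, 22, 0, 0, 0, -2], [-42, 66, 2, 0, 0, -6], [-76, 122, 4, 0, 0, -10], [-112, 180, 5, 0, 0, -14], [-148, 238, 6, 0, 0, -18], [-184, 296, 7, 0, 0, -22], [-220, 352, 8, 0, 0, -26], [-250, 400, 9, 0, 0, -29], [-266, 427, 10, 0, 0, -29.7], [-272, 436, 10, 0, 0, -29.7]], "gripper": 0}}

```text
t: 1.35
tcp_pos: [0.5414, 0.1505, 0.2209]
tool_rot: [0.667, 0.745, -0.0, 0.0]
force: [0.1, 0.1, -0.3]
finger_gap: -0.001
```

```bash
cat >> h.py <<'E'
from scipy.spatial.transform import Rotation as Ro
pe=np.array([.6572,.1314,.1158])
def where():
    s=sense();c,n=np.cos(pe[2]),np.sin(pe[2]);d=s['tcp_pos'][:2]-pe[:2]
    M=Ro.from_quat(s['tool_rot']).as_matrix()
    print('t',round(s['t'],2),'local mm',(1e3*np.array([c*d[0]+n*d[1],-n*d[0]+c*d[1],s['tcp_pos'][2]])).round(1),'F',s['force'].round(1),'gap',round(s['finger_gap'],2),'tooly deg rel ext',np.degrees(np.arctan2(M[1,1],M[0,1])-pe[2]).round(2),'z',M[:,2].round(3))
E
python3 -c "from h import *;where()"
```

```text
t 1.35 local mm [-112.8   32.4  220.9] F [ 0.1  0.1 -0.3] gap -0.0 tooly deg rel ext -0.32 z [ 0. -0. -1.]
```

Call:
{"fn": "servo_tool", "kwargs": {"targets": [[1, 0, 25, 0, 0, 0], [3, 0, 50, 0, 0, 0], [3, 0, 68, 0, 0, 0], [3, 0, 71, 0, 0, 0], [3, 6, 71, 0, 0, 0], [3, 14, 71, 0, 0, 0], [3, 20, 71, 0, 0, 0], [3, 24, 71, 0, 0, 0], [3, 26, 71, 0, 0, 0], [3, 26, 71, 0, 0, 0]]}}

```text
t: 2.6
tcp_pos: [0.5651, 0.1592, 0.1503]
tool_rot: [0.666, 0.746, -0.0, -0.0]
force: [0.8, 0.2, -0.0]
finger_gap: -0.001
```

```bash
python3 - <<'E'
from h import *
where();a=shot('side','s1')['color'];b=shot('scene','c1')['color']
A=cv2.resize(a[190:310,140:300,::-1],(400,300),interpolation=2);B=cv2.resize(b[120:270,220:420,::-1],(400,300),interpolation=2)
w=cv2.resize(shot('wrist','w1')['color'][:,:,::-1],(400,300))
cv2.imwrite('pics/m1.png',np.vstack([np.hstack([A,B]),np.hstack([w,w*0])]))
E
```

```text
t 2.6 local mm [-88.3  38.3 150.3] F [ 0.8  0.2 -0. ] gap -0.0 tooly deg rel ext -0.08 z [-0. -0. -1.]
```

View pics/m1.png

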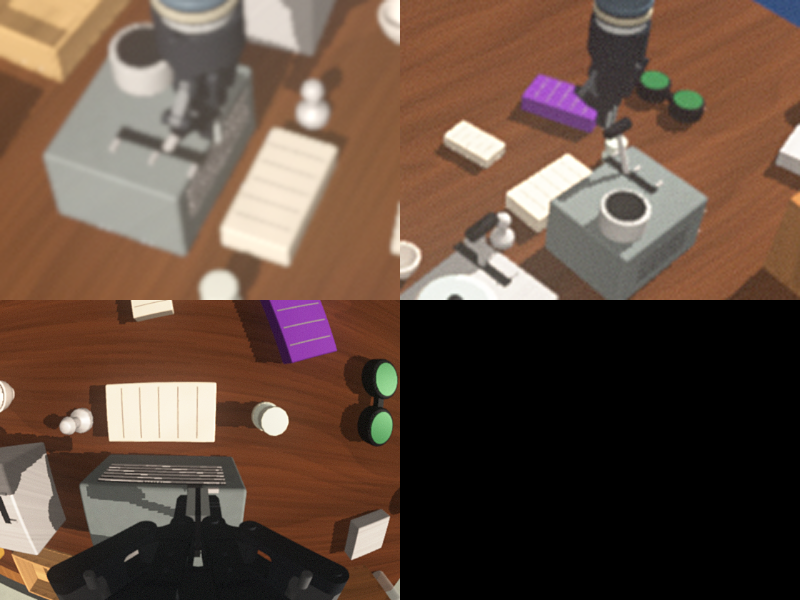

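The fingers are just in front of the handle bar and clear of everything else: gripper at (200,100) in the side crop, handle at (615,128) in the scene crop. I push now.

Call:
{"fn": "servo_tool", "kwargs": {"targets": [[-2, 6, 0, 0, 0, 0], [-3, 12, 0, 0, 0, 0], [-3, 18, 0, 0, 0, 0], [-3, 24, 0, 0, 0, 0], [-3, 30, 0, 0, 0, 0], [-3, 36, 0, 0, 0, 0], [-3, 42, 0, 0, 0, 0], [-3, 48, 0, 0, 0, 0], [-3, 54, 0, 0, 0, 0], [-3, 59, 0, 0, 0, 0]]}}

```text
t: 4.0
tcp_pos: [0.6248, 0.163, 0.1501]
tool_rot: [0.666, 0.746, 0.0, 0.0]
force: [1.7, 0.2, 0.3]
finger_gap: -0.002
```

```bash
python3 -c "from h import *;where()"
```

```text
t 4.0 local mm [-28.6  35.2 150.1] F [1.7 0.2 0.3] gap -0.0 tooly deg rel ext -0.08 z [ 0.001  0.    -1.   ]
```

Call:
{"fn": "servo_tool", "kwargs": {"targets": [[0, 3, 0, 0, 0, 0], [0, 6, 0, 0, 0, 0], [0, 9, 0, 0, 0, 0], [0, 11, 0, 0, 0, 0], [0, 11, 0, 0, 0, 0], [0, 11, 0, 0, 0, 0]]}}

```text
t: 4.75
tcp_pos: [0.635, 0.1643, 0.1503]
tool_rot: [0.665, 0.746, 0.0, 0.0]
force: [0.6, 0.4, -0.0]
finger_gap: 0.001
```

```bash
python3 -c "from h import *;where()"
```

```text
t 4.75 local mm [-18.3  35.2 150.3] F [ 0.6  0.4 -0. ] gap 0.0 tooly deg rel ext -0.07 z [ 0. -0. -1.]
```

Call:
{"fn": "servo_tool", "kwargs": {"targets": [[0, 2, 0, 0, 0, 0], [0, 4, 0, 0, 0, 0], [0, 6, 0, 0, 0, 0], [0, 6, 0, 0, 0, 0]]}}

```text
t: 5.25
tcp_pos: [0.6354, 0.1644, 0.1501]
tool_rot: [0.665, 0.747, -0.005, -0.004]
force: [-11.3, -3.0, 7.8]
finger_gap: 0.002
```

```bash
python3 -c "from h import *;where()"
```

```text
t 5.25 local mm [-17.8  35.3 150.1] F [-11.3  -3.    7.8] gap 0.0 tooly deg rel ext -0.04 z [-0.013 -0.002 -1.   ]
```

Contact came at TCP x = -18 mm against an expected -17 mm, so the lever is at its stop. I back off and check.

Call:
{"fn": "servo_tool", "kwargs": {"targets": [[0, -10, 0, 0, 0, 0], [0, -30, 0, 0, 0, 0], [0, -65, 0, 0, 0, 0], [-5, -105, 0, 0, 0, 0], [-15, -145, 0, 0, 0, 0], [-30, -175, 0, 0, 0, 0], [-38, -187, 0, 0, 0, 0], [-41, -190, 0, 0, 0, 0], [-41, -190, 0, 0, 0, 0]]}}

```text
t: 6.38
tcp_pos: [0.4586, 0.1024, 0.1506]
tool_rot: [0.666, 0.746, 0.001, 0.001]
force: [-0.7, 0.2, -0.3]
finger_gap: -0.002
```

```bash
python3 - <<'E'
from h import *
where();a=shot('side','s2')['color'];b=shot('scene','c2')['color']
A=cv2.resize(a[190:310,140:300,::-1],(400,300),interpolation=2);B=cv2.resize(b[120:270,220:420,::-1],(400,300),interpolation=2)
w=cv2.resize(shot('wrist','w2')['color'][:,:,::-1],(400,300))
cv2.imwrite('pics/m2.png',np.vstack([np.hstack([A,B]),np.hstack([w,w*0])]))
b=load('side0');c,n=np.cos(pe[2]),np.sin(pe[2])
for u in((300,270.5),(297,291),(336,276),(325,296)):
    p=onz(b,*u,.02)[:2]-pe[:2];print((1e3*np.array([c*p[0]+n*p[1],-n*p[0]+c*p[1]])).round())
E
```

```text
t 6.38 local mm [-200.6   -5.9  150.6] F [-0.7  0.2 -0.3] gap -0.0 tooly deg rel ext -0.1 z [ 0.002  0.    -1.   ]
[-248.  -36.]
[-260.   22.]
[-335.  -52.]
[-326.   11.]
```

View pics/m2.png

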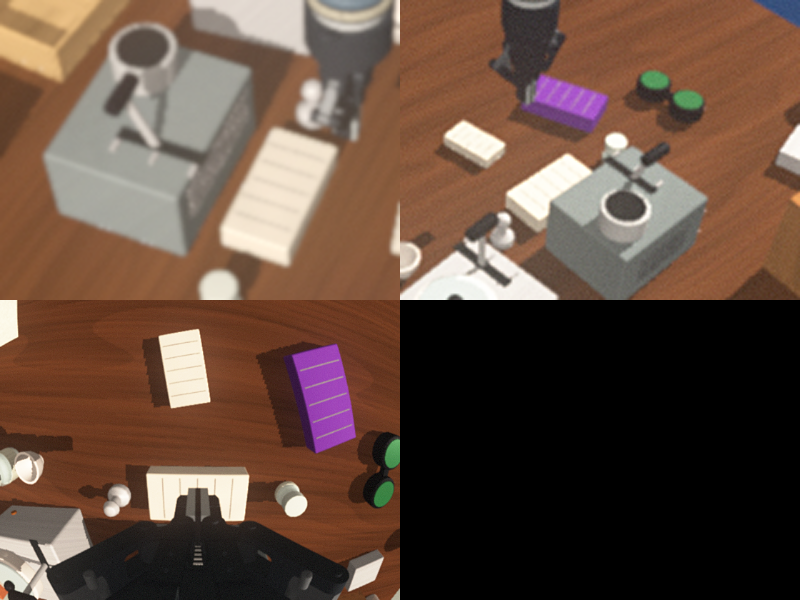

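The lever leans fully back, with its handle at side crop (122,95) and scene crop (655,155). The warmer lever at (480,228) is still upright, and the block, jar and post are undisturbed. Next I open the gripper so that both fingers span the block's back, then descend.

Call:
{"fn": "servo_tool", "kwargs": {"targets": [[0, 0, 0, 0, 0, 0], [0, 0, 10, 0, 0, 0], [0, 0, 30, 0, 0, 0], [0, 0, 60, 0, 0, 0], [0, 0, 90, 0, 0, 0], [0, 0, 115, 0, 0, 0], [0, 0, 132, 0, 0, 0], [0, 0, 142, 0, 0, 0], [0, 0, 146, 0, 0, 0], [0, 0, 146, 0, 0, 0]], "gripper": 85}}

```text
t: 7.78
tcp_pos: [0.4569, 0.1025, 0.0043]
tool_rot: [0.665, 0.746, 0.0, 0.0]
force: [0.1, -0.1, 1.0]
finger_gap: 0.995
```

```bash
python3 - <<'E'
from h import *
where()
a=load('scene0');a=load('c2');b=load('s2')
A=[];B=[]
for s,uv in((a,(347.5,197.5)),(b,(188.8,228))):
    o,d=ray(s,*uv);d/=np.linalg.norm(d);P=np.eye(3)-np.outer(d,d);A.append(P);B.append(P@o)
h=np.linalg.lstsq(np.vstack(A),np.hstack(B),rcond=None)[0];c,n=np.cos(pe[2]),np.sin(pe[2]);p=h[:2]-pe[:2]
print('handle',h,c*p[0]+n*p[1],-n*p[0]+c*p[1])
E
```

```text
t 7.78 local mm [-202.2   -5.5    4.3] F [ 0.1 -0.1  1. ] gap 1.0 tooly deg rel ext -0.07 z [ 0. -0. -1.]
handle [0.656247   0.1664763  0.15995948] 0.0031061460987620412 0.034951493352710694
```

The handle triangulates to x = +3.1 mm, which is full speed. Now I push the block.

Call:
{"fn": "servo_tool", "kwargs": {"targets": [[0, 6, 0, 0, 0, 0], [0, 13, 0, 0, 0, 0], [0, 19, 0, 0, 0, 0], [0, 23, 0, 0, 0, 0], [0, 27, 0, 0, 0, 0], [1, 31, 0, 0, 0, 0], [2, 35, 0, 0, 0, 0], [4, 39, 0, 0, 0, 0], [5, 42, 0, 0, 0, 0], [6, 44, 0, 0, 0, 0]]}}

```text
t: 9.02
tcp_pos: [0.5003, 0.1136, 0.0042]
tool_rot: [0.665, 0.746, 0.0, 0.0]
force: [-2.3, -0.7, -1.4]
finger_gap: 0.998
```

```bash
python3 -c "from h import *;where()"
```

```text
t 9.03 local mm [-157.9    0.4    4.2] F [-2.3 -0.7 -1.4] gap 1.0 tooly deg rel ext -0.06 z [ 0. -0. -1.]
```

Call:
{"fn": "servo_tool", "kwargs": {"targets": [[0, 1, 0, 0, 0, 0], [0, 2, 0, 0, 0, 0], [0, 3, 0, 0, 0, 0], [0, 4, 0, 0, 0, 0], [0, 5, 0, 0, 0, 0], [0, 6, 0, 0, 0, 0], [0, 6, 0, 0, 0, 0]]}}

```text
t: 9.9
tcp_pos: [0.504, 0.1141, 0.0043]
tool_rot: [0.666, 0.746, -0.001, -0.001]
force: [-5.3, -0.7, 2.1]
finger_gap: 0.997
```

```bash
python3 -c "from h import *;where()"
```

```text
t 9.9 local mm [-154.1    0.5    4.3] F [-5.3 -0.7  2.1] gap 1.0 tooly deg rel ext -0.1 z [-0.004 -0.    -1.   ]
```

Call:
{"fn": "servo_tool", "kwargs": {"targets": [[0, 1, 0, 0, 0, 0], [0, 2, 0, 0, 0, 0], [0, 3, 0, 0, 0, 0], [0, 3, 0, 0, 0, 0]]}}

```text
t: 10.4
tcp_pos: [0.5041, 0.1143, 0.0043]
tool_rot: [0.666, 0.746, -0.003, -0.004]
force: [-9.3, -1.8, 5.0]
finger_gap: 0.997
```

```bash
python3 -c "from h import *;where()"
```

```text
t 10.4 local mm [-154.1    0.7    4.3] F [-9.3 -1.8  5. ] gap 1.0 tooly deg rel ext -0.14 z [-0.01 -0.   -1.  ]
```

The push has stalled and the force is rising, so the block is seated. I back off, rise and look.

Call:
{"fn": "servo_tool", "kwargs": {"targets": [[0, -3, 0, 0, 0, 0], [0, -10, 0, 0, 0, 0], [0, -25, 0, 0, 0, 0], [0, -42, 0, 0, 0, 0], [0, -50, -8, 0, 0, 0], [0, -52, -40, 0, 0, 0], [0, -55, -90, 0, 0, 0], [0, -70, -140, 0, 0, 0], [0, -80, -170, 0, 0, 0], [0, -80, -170, 0, 0, 0]]}}

```text
t: 11.65
tcp_pos: [0.4314, 0.1054, 0.1772]
tool_rot: [0.665, 0.747, 0.003, 0.003]
force: [0.3, 0.1, 0.0]
finger_gap: 0.996
```

```bash
python3 - <<'E'
from h import *
where();a=shot('side','s3')['color'];b=shot('scene','c3')['color']
A=cv2.resize(a[190:310,140:300,::-1],(533,400),interpolation=2);B=cv2.resize(b[165:265,230:330,::-1],(267,267),interpolation=2)
w=cv2.resize(shot('wrist','w3')['color'][:,:,::-1],(267,200))
im=np.zeros((600,800,3),np.uint8);im[:400,:533]=A;im[:267,533:]=B;im[400:,533:]=w
cv2.imwrite('pics/m3.png',im)
E
```

```text
t 11.65 local mm [-227.3    0.3  177.2] F [0.3 0.1 0. ] gap 1.0 tooly deg rel ext -0.05 z [ 0.009 -0.    -1.   ]
```

View pics/m3.png

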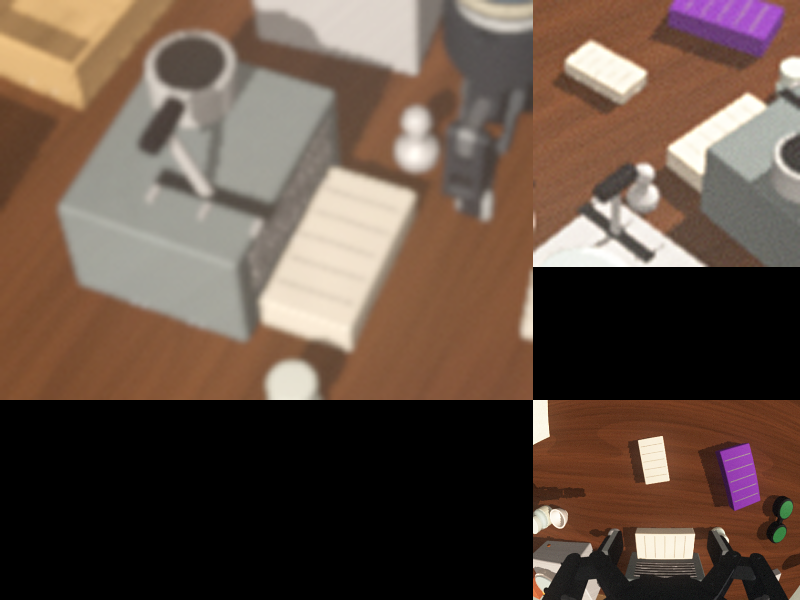

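```bash
python3 - <<'E'
from h import *
b=load('s3');a=load('c3')
f=lambda x,y:(140+x/3.331,190+y/3.333)
g=lambda x,y:(230+(x-533)/2.67,165+y/2.67)
bl=[(b,(.035,-.065,.03),f(330,167)),(b,(-.035,-.065,.03),f(416,195)),(b,(-.035,.065,.03),f(353,323)),(b,(.035,.065,.03),f(262,296)),(b,(-.035,.065,0),f(352,348)),(b,(.035,.065,0),f(263,320)),
(a,(-.035,.065,.03),g(749,94)),(a,(-.035,-.065,.03),g(668,152)),(a,(-.035,-.065,0),g(668,168))]
p,r=fit(bl,[.55,.12,.12]);d=p[:2]-pe[:2];c,n=np.cos(pe[2]),np.sin(pe[2])
print('block in ext mm',1e3*(c*d[0]+n*d[1]),1e3*(-n*d[0]+c*d[1]),np.degrees(p[2]-pe[2]));print(r.round(1).tolist())
# photometric check: fine edges of back long side in full-res side picture, in ext frame
E
```

```text
block in ext mm -107.36977747560518 -2.1519655729625824 0.8592294611442275
[[-0.7, -1.4], [-0.8, -2.3], [-0.9, 0.8], [-0.7, 0.5], [-0.1, -0.0], [-0.1, 0.1], [-2.2, -0.9], [-1.7, -1.7], [-2.0, -0.8]]
```

The lever is back, and the block sits against the grille face, centred to about 2 mm. The fit still suggests up to about 0.9° of yaw and 2 mm of gap, which is within measuring error. I'll give it one firmer central push with shut fingers, so it can square itself.

Call:
{"fn": "servo_tool", "kwargs": {"targets": [[0, 0, 0, 0, 0, 0], [0, 5, 15, 0, 0, 0], [0, 15, 45, 0, 0, 0], [0, 24, 85, 0, 0, 0], [0, 28, 120, 0, 0, 0], [0, 28, 145, 0, 0, 0], [0, 28, 160, 0, 0, 0], [0, 28, 165, 0, 0, 0], [0, 40, 165, 0, 0, 0], [0, 52, 165, 0, 0, 0]], "gripper": 0}}

```text
t: 13.05
tcp_pos: [0.483, 0.1114, 0.0102]
tool_rot: [0.665, 0.746, 0.001, 0.001]
force: [0.8, 0.1, 0.1]
finger_gap: 0.004
```

Call:
{"fn": "servo_tool", "kwargs": {"targets": [[0, 8, 0, 0, 0, 0], [0, 14, 0, 0, 0, 0], [0, 18, 0, 0, 0, 0], [0, 21, 0, 0, 0, 0], [0, 24, 0, 0, 0, 0], [0, 27, 0, 0, 0, 0], [0, 27, 0, 0, 0, 0]]}}

```text
t: 13.92
tcp_pos: [0.5046, 0.1145, 0.009]
tool_rot: [0.665, 0.746, -0.002, -0.003]
force: [-5.1, -0.4, 2.9]
finger_gap: 0.002
```

```bash
python3 -c "from h import *;where()"
```

```text
t 13.93 local mm [-153.6    0.8    9. ] F [-5.1 -0.4  2.9] gap 0.0 tooly deg rel ext -0.06 z [-0.007 -0.    -1.   ]
```

Call:
{"fn": "servo_tool", "kwargs": {"targets": [[0, 2, 0, 0, 0, 0], [0, 4, 0, 0, 0, 0], [0, 6, 0, 0, 0, 0], [0, 8, 0, 0, 0, 0], [0, 10, 0, 0, 0, 0], [0, 10, 0, 0, 0, 0]]}}

```text
t: 14.68
tcp_pos: [0.5048, 0.115, 0.0086]
tool_rot: [0.665, 0.747, -0.009, -0.01]
force: [-16.0, -4.7, 13.1]
finger_gap: -0.005
```

```bash
python3 -c "from h import *;where()"
```

```text
t 14.68 local mm [-153.3    1.3    8.6] F [-16.   -4.7  13.1] gap -0.0 tooly deg rel ext 0.0 z [-0.027 -0.001 -1.   ]
```

At 17 N there is no further travel, so it is seated firmly. I withdraw and take a last look.

Call:
{"fn": "servo_tool", "kwargs": {"targets": [[0, -6, 0, 0, 0, 0], [0, -14, 0, 0, 0, 0], [0, -26, 0, 0, 0, 0], [0, -42, 0, 0, 0, 0], [0, -55, -10, 0, 0, 0], [0, -58, -50, 0, 0, 0], [0, -60, -100, 0, 0, 0], [0, -60, -150, 0, 0, 0], [0, -60, -180, 0, 0, 0], [0, -60, -180, 0, 0, 0]]}}

```text
t: 15.92
tcp_pos: [0.4599, 0.1087, 0.1922]
tool_rot: [0.665, 0.746, 0.003, 0.003]
force: [0.3, -0.3, -0.6]
finger_gap: -0.001
```

```bash
python3 - <<'E'
from h import *
where();a=shot('side','s4')['color'];w=shot('wrist','w4')['color'];b=shot('scene','c4')['color']
im=np.zeros((600,800,3),np.uint8)
im[:300,:400]=cv2.resize(a[190:310,140:300,::-1],(400,300),interpolation=2)
im[:300,400:]=cv2.resize(b[130:280,220:420,::-1],(400,300),interpolation=2)
im[300:,:400]=cv2.resize(w[:,:,::-1],(400,300));im[300:,400:]=cv2.resize(w[230:380,190:390,::-1],(400,300),interpolation=2)
cv2.imwrite('pics/m4.png',im)
E
```

```text
t 15.93 local mm [-198.6    0.3  192.2] F [ 0.3 -0.3 -0.6] gap -0.0 tooly deg rel ext -0.06 z [ 0.008 -0.    -1.   ]
```

View pics/m4.png

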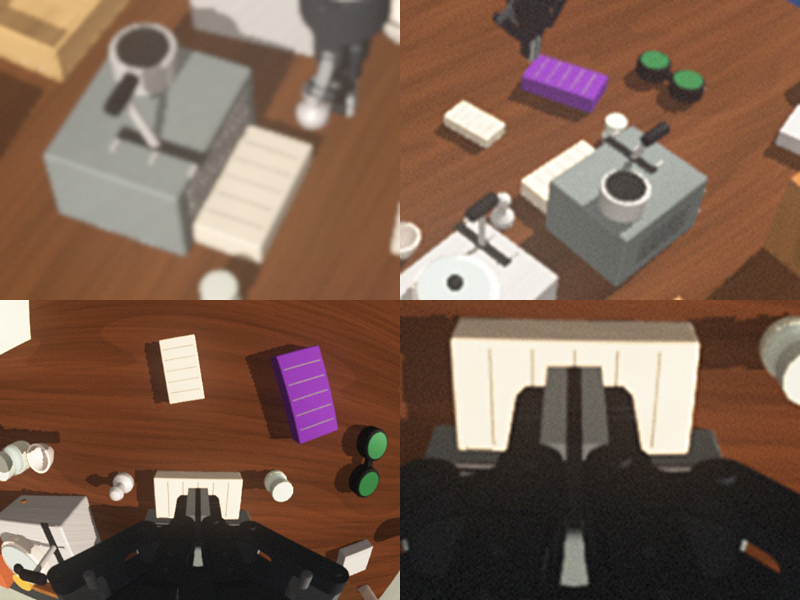

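The wrist crop shows the block's long side meeting the extractor's front with no bench showing at either end (455,450)/(695,455), centred. The extractor lever is fully back, the warmer lever upright, and the bystanders unmoved.

```bash
python3 -c "from station import *;print(sign_off())"
```

```text
the job is handed in; nothing more can be done
None
```

I pushed the extractor's lever to its full-speed stop first, then pushed the large pale block flat against the extractor's front. I handed the job in at about 16 s of the 54 s allowed, and nothing was picked up.

- **Lever:** it hit a hard stop where expected, and after I let go its handle measured 3 mm behind the extractor's origin, which is the full-speed position. It still leaned fully back in the last picture.
- **Block:** after the first push, the fit to the pictures put it 2 mm off centre, about 2 mm short of the front and turned 0.9°. That was within the measuring error, but it disagreed slightly with the block already being stalled against the front. I pushed again at the middle with about 17 N and got less than 1 mm of further travel. I didn't repeat the fit, but the last close picture showed no gap.
- **Everything else:** the warmer's lever is still upright and the nearby things look unmoved. The hammer was outside the last pictures, but the arm never went near it. The robot was clear of everything, with about zero force on the tool.

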